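# Open the lathe's belt cover and hold it up

## Task

We need to look at the belt in the lathe's headstock. Before touching the sliding catch, tug the cover up by its wooden knob to learn whether it is caught; if it is, let it down, release it by sliding the steel catch fully towards the tailstock, then lift the cover to 40 degrees or more and finish while still holding it up there with the gripper, as it falls shut by itself. Leave the loose things around where they are, and do not move the catch while the cover is up.

Things in the scene. Friction and masses are not known exactly. Their poses are not given: they have to be found in the camera images.
- lathe: Green bench lathe, fixed. Origin on the bench under the headstock's middle; y axis along the bed to the tailstock, x from the headstock's robot side to its far side, z up. Headstock 200 (x) by 240 (y) by 150 mm high, its top (deck) at z = 150. The 8 mm thick cover lies on it, x -85 to +55, y -102 to +102 mm; beyond it a 45 mm strip of deck on the far side carries the catch. Bed and tailstock at y 120 to 640.
- cover (a joint): Cover angle, rad: 0 shut, grows as the far edge swings up and towards the robot, stop at 1.15. Weighs about 0.4 kg, falls shut from any angle. A hidden hook under it may have caught it (about even odds, not visible): a caught cover has free play to about 0.05 rad (6 mm at the knob), then stops hard; a free one just comes up.
- knob (a point): Centre of the turned wooden ball knob (diameter 34 mm, on a 15 mm stem) near the cover's far edge; with the cover shut it is 50 mm above the deck, 42 mm above the cover's face. Its axes are the cover's (those of the lathe while shut). It can be gripped from any side; a grip that turns with the cover holds best, as a ball that pivots between the fingers creeps out little by little.
- hinge (a point): Point on the cover's hinge line (the cover's edge on the robot's side), at deck height, level with the shut knob in y; the line runs along the lathe's y axis. The shut knob lies 115 mm beyond it (lathe +x) and 50 mm above it.
- catch (a joint): Travel of the sliding catch, m: starts between 0 and 0.006, end stop 0.026, grows towards the tailstock (lathe +y). Slides with about 3 N of friction, stays where it is left; its position does not show whether the hook is caught. If it is, sliding the catch to its end stop knocks the hook off for good.
- catch_tab (a point): Centre of the catch's steel thumb tab, 24 (x) by 14 (y) by 28 mm high, 16 mm above the deck, standing on the deck's far strip near the end away from the tailstock. It moves along the lathe's y axis; axes as the lathe.
- centre: Loose steel lathe centre, a small cone 28 mm across and 34 mm high standing on the deck's far strip, to the tailstock side; leave it. Origin under it.
- wedge: Loose wooden block 50 x 35 x 30 mm on the bench close to the headstock, on the robot's side; leave it. Origin under it.
- sandblock: Loose cork sanding block 110 x 60 x 35 mm on the bench in front of the bed; leave it. Origin under it.
- collar: Loose steel ring 60 mm across, 20 mm high, on the bench; leave it. Origin under it.
- offcut: Loose wooden offcut 120 x 45 x 40 mm on the bench; leave it. Origin under it.
- oil: Loose grey bottle 60 mm across, 130 mm high, on the bench; leave it. Origin under it.
- gouge: Loose driver with a handle, 240 mm long, lying on the bench in front of the bed; leave it.

How it is judged (in metres and radians):
On the way, in this order (a step that is already met when the one before it is completed fails the run):
1. the cover is tugged up against its free play by the gripper (0.03 rad or more) with the catch not yet slid (under 12 mm) (value of joint cover above 0.03 rad and value of joint catch below 0.012 m and contact force between the fingers and cover above 0.5 N), for 0.15 s.
2. the cover is free and lifted past 0.5 rad by the gripper (value of joint cover above 0.5 rad and contact force between the fingers and cover above 0.5 N), for 0.1 s.
At the end, for the whole second after the job is handed in: The cover is held still at 0.66 rad (38 degrees) or more by the gripper, which presses on or grips it with more than 0.5 N (value of joint cover above 0.66 rad and velocity of joint cover between -0.05 and 0.05 rad/s and contact force between the fingers and cover above 0.5 N); the arm keeps its last pose, push and grip.
It fails at once if a loose thing was moved by more than 25 mm (distance of any of centre, wedge, sandblock, collar, offcut, oil, gouge from where it was at the start of the episode above 0.025 m).
It fails at once if the catch was being slid while the cover was up (value of joint cover above 0.1 rad and (velocity of joint catch above 0.01 m/s or velocity of joint catch below -0.01 m/s)).
It also fails if it takes over 54 s, if anything falls off the work surface, if the arm or the gripper's body presses on something with over 40 N, if the wrist force passes 120 N, or if a joint passes its speed limit or range.

## Robot

A 6-joint arm with a two-finger parallel gripper is mounted at the origin on the work surface. World frame = base frame: x ahead of the robot, y to its left, z up, the work surface at z = 0. Lengths are in mm, angles in degrees, forces in N, time in s.
With the tool pointing down it reaches from about 300 to 850 mm from the base axis. Payload 4.2 kg.
Tool frame: the origin (TCP) lies midway between the tips of the shut fingers; the grasp point (between the pads) lies 19 mm behind it; x points along the fingers, y is the direction in which the jaws open and shut, and the axes are right-handed (so a half turn about x gives the same grasp; the last joint's range is limited). The gripper opens to 91 mm and grips with 3 to 60 N. Pads are 32 mm wide; open, the fingers measure 118 mm over their backs; the gripper's body (76 mm by 178 mm) begins 60 mm behind the grasp point.
Start: joints at [-64.515, 18.312, 89.639, -0, 72.044, -1.146], TCP at [257.746, -514.014, 213.976] pointing down, gripper open.
Joint ranges: [-177.97, 177.97], [-48.28, 115.42], [12.27, 149.76], [-77.06, 257.06], [2.81, 150.46], [-146.56, 146.56]. Speed limits (degrees/s): [147.25, 147.25, 180, 180, 180, 180].

## Interface

Orientations are given as [roll, pitch, yaw] about the fixed x, y, z axes, in that order (R = Rz(yaw) Ry(pitch) Rx(roll)).
In Python, from workcell import * gives the robot as it stands.
- The arm moves only by the shell command python3 -m handwheel 'ROWS' [FORCE]. ROWS is a JSON object of lists of equal length, an entry for each row: "gripper": the closure, from 0 (fully open) to 1 (shut); "offset": the shift along the tool's x, y, z in mm, a list of three; "rot": the turn, a rotation vector about the tool's x, y, z in degrees, a list of three. A call has 1 to 5 rows; each row is the pose to reach, as a shift and turn from the pose commanded when the call began, along the tool's axes at that moment; what a row does not reach only later rows make up. A row lasts 1/12 s, in which the tool goes at most 41.7 mm and 7.16 degrees, less where a joint would pass 70% of its speed; a pose out of reach is approached as far as the arm can. A call with a gripper value outside its range is refused whole. The fingers move at their own pace and stop on an object; FORCE is the grip in N (left out, the last holds). Time passes only in rows, so rows that repeat a pose let the fingers close. It gives the time, the measured TCP pose, the force and the opening at its end, in the units of the state.
- state(): the state, without advancing time (a new reading comes with each control period).
- grab_frame(name): name is "scene" or "top" or "wrist"; returns the picture (420x560x3 uint8, red, green, blue); there is no depth.
- camera_params(name): a dict with "fx", "fy", "cx", "cy" (pixels), "position" and "attitude" of the camera in the world; the wrist camera has in their place "hand_eye" (4x4, takes a point from camera to tool coordinates, whose origin is the TCP and whose axes are the tool frame's). Camera axes: x right, y up, looking along -z (the intrinsics and any distortion apply to the point x, -y, -z); pixel columns grow to the right and rows downward; lengths in mm; the calibration is good to about 2 mm. A picture is of the moment at which its call begins: read the wrist's pose just before it. camera_params takes no time and is no camera call.
- job_done(): hands the job in, once; it reports no verdict.
The state is a dict: "time_s": time; "qpos": joint angles; "qvel": joint speeds; "effort": joint torques, N m; "ee_pos": TCP position; "ee_rot": TCP orientation; "force": force on the tool from outside, world axes, zero at the start; "torque": the same for the moment, N m; "gripper_width": finger opening in mm.
Only numpy, scipy, OpenCV 4.12 (cv2) and the standard library are available. Lean on these libraries where they do the work, as an engineer would, in place of code of your own. Each camera call takes 0.05 s, during which the arm holds its last target.

## Working session

There is one attempt and no reset: what is moved stays moved. The work goes in short steps, Python scripts to look and compute and a shell command to move; the robot and the scene stay as the last step left them, time stands still between calls to the robot, and variables do not carry over. Pictures are saved under pics/ and viewed, and the job is handed in when it is done.

```bash
mkdir -p pics; ls
python3 - <<'E'
from workcell import *
import cv2
print(state())
for n in ["scene","top","wrist"]:
    im=grab_frame(n); cv2.imwrite(f"pics/{n}0.png",im[:,:,::-1]); print(n,camera_params(n))
E
```

```text
pics
{'time_s': 0.0, 'qpos': array([-6.45160988e+01,  1.83518158e+01,  8.97075289e+01, -7.58493866e-04,
        7.20422726e+01, -1.14457057e+00]), 'qvel': array([ 0.03924454, -0.05149336,  0.00604451,  0.11538493, -0.03415605,
        0.02580401]), 'effort': array([-2.53679991e-04, -4.12462342e+01, -2.31975156e+01,  7.27253943e-02,
        4.56461823e-02, -1.55675216e-04]), 'ee_pos': array([ 257.50786815, -513.54872969,  213.11091165]), 'ee_rot': array([-90.73797765,  89.89838012, 115.89072863]), 'force': array([ 0.22335154, -0.09291411,  0.2742872 ]), 'torque': array([-0.00370313,  0.01223425,  0.04218833]), 'gripper_width': 91.32785276973718}
scene {'fx': 496.0207918758823, 'fy': 496.0207918758823, 'cx': 279.7575778008341, 'cy': 207.5390319745863, 'position': array([ -61.45023377, -883.91136438, 1354.36836932]), 'attitude': array([ 39.00190896,  -0.61825219, -35.45987769])}
top {'fx': 449.10765765171163, 'fy': 449.10765765171163, 'cx': 283.5439262595289, 'cy': 209.92484410494333, 'position': array([ 424.03494882,  -76.59767207, 1423.61964289]), 'attitude': array([  4.51884433,  -0.41056954, -89.87505348])}
wrist {'fx': 370.5037470062686, 'fy': 370.5037470062686, 'cx': 277.0784089608999, 'cy': 208.18749161968006, 'hand_eye': array([[ 1.70335658e-04,  2.54875656e-01, -9.66973821e-01,
        -1.70036716e+02],
       [ 9.99999893e-01,  3.71941218e-04,  2.74189844e-04,
         2.57966082e-01],
       [ 4.29541738e-04, -9.66973765e-01, -2.54875565e-01,
        -7.21442900e+01],
       [ 0.00000000e+00,  0.00000000e+00,  0.00000000e+00,
         1.00000000e+00]])}
```

View pics/scene0.png

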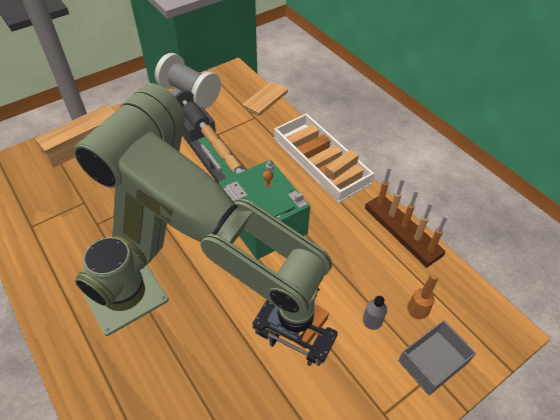

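View pics/top0.png

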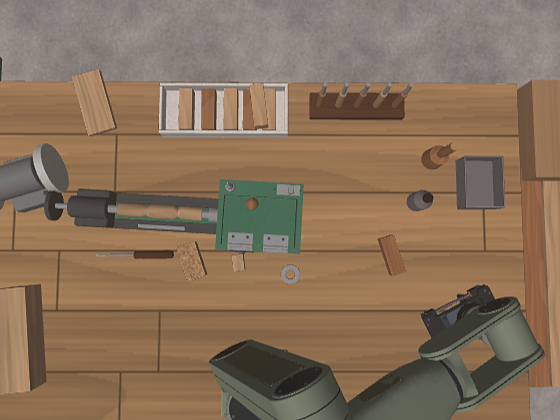

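View pics/wrist0.png

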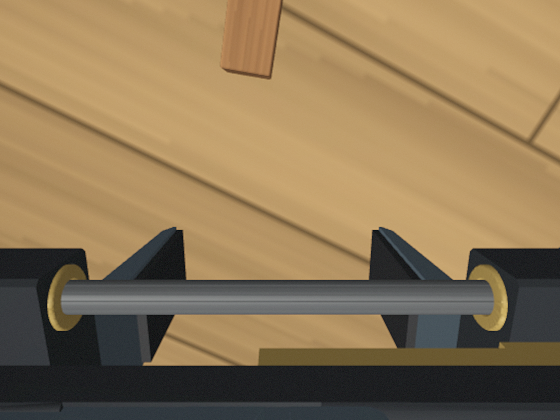

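The top view shows the lathe with the headstock around (260,217), the knob at about (252,204), the cone at (230,186) and the catch near (290,188). The scene view shows the knob near (268,176). Next I'll enlarge these.

Run:
```python
import cv2
a=cv2.imread("pics/top0.png")[165:275,175:315]; cv2.imwrite("pics/topc.png",cv2.resize(a,None,fx=5,fy=5,interpolation=cv2.INTER_CUBIC))
a=cv2.imread("pics/scene0.png")[145:255,205:325]; cv2.imwrite("pics/scenec.png",cv2.resize(a,None,fx=5,fy=5,interpolation=cv2.INTER_CUBIC))
```

```text
(no output)
```

View pics/topc.png

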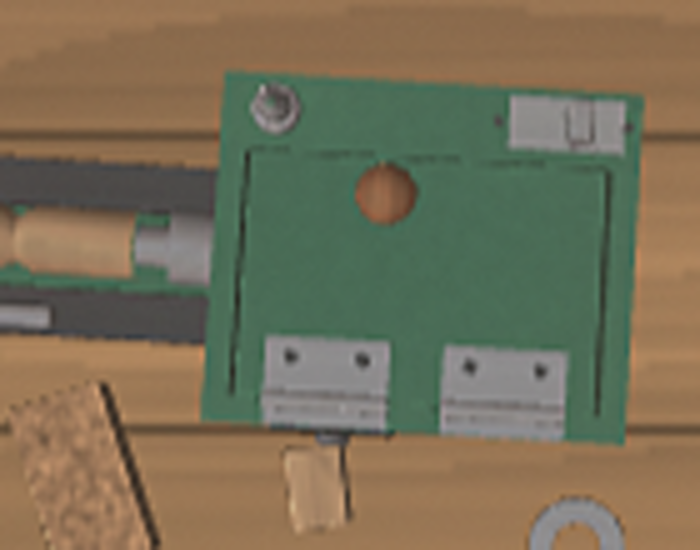

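View pics/scenec.png

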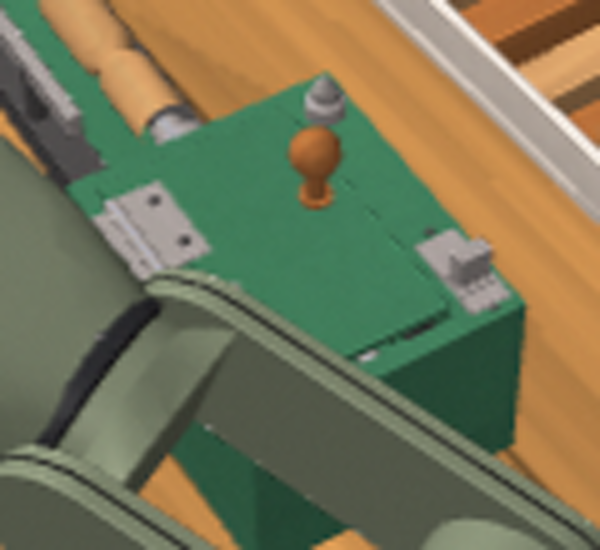

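The enlarged top view shows the deck corners at (228,73), (643,97), (625,443) and (203,418), the knob at (386,193), the tab at about (580,123) and the cone at (275,106). In the scene crop the knob is at (315,155) and the tab at about (470,258).

```bash
cat > h.py <<'E'
import numpy as np
from scipy.spatial.transform import Rotation as R
from workcell import *
def ray(cam,u,v,pose=None):
    c=camera_params(cam)
    d=np.array([(u-c['cx'])/c['fx'],-(v-c['cy'])/c['fy'],-1.])
    if cam!='wrist':
        return np.array(c['position']),R.from_euler('xyz',c['attitude'],degrees=True).apply(d)
    H=np.array(c['hand_eye']); p,r=pose; Rt=R.from_euler('xyz',r,degrees=True)
    return Rt.apply(H[:3,3])+p, Rt.apply(H[:3,:3]@d)
def onz(o,d,z): return o+d*(z-o[2])/d[2]
def tri(rs):
    A=0;b=0
    for o,d in rs:
        d=d/np.linalg.norm(d);P=np.eye(3)-np.outer(d,d);A=A+P;b=b+P@o
    x=np.linalg.solve(A,b); return x,[np.linalg.norm(np.cross(x-o,d/np.linalg.norm(d))) for o,d in rs]
def proj(cam,p,pose=None):
    c=camera_params(cam)
    if cam!='wrist':
        q=R.from_euler('xyz',c['attitude'],degrees=True).inv().apply(np.array(p)-c['position'])
    else:
        H=np.array(c['hand_eye']); t=R.from_euler('xyz',pose[1],degrees=True).inv().apply(np.array(p)-pose[0])
        q=H[:3,:3].T@(t-H[:3,3])
    return np.array([c['cx']+c['fx']*q[0]/-q[2], c['cy']-c['fy']*q[1]/-q[2]])
E
python3 - <<'E'
from h import *
T=lambda x,y:((x+.5)/5-.5+175,(y+.5)/5-.5+165)
S=lambda x,y:((x+.5)/5-.5+205,(y+.5)/5-.5+145)
C=[onz(*ray('top',*T(*p)),150)[:2] for p in [(228,73),(643,97),(625,443),(203,418)]]
C=np.array(C);print(C.round(1))
print('sides',[np.linalg.norm(C[i]-C[(i+1)%4]).round(1) for i in range(4)])
m=C.mean(0)
ey=(C[0]+C[3]-C[1]-C[2]);ex=(C[0]+C[1]-C[2]-C[3])
print('origin',m,'yaw',np.degrees(np.arctan2(ex[1],ex[0])),np.degrees(np.arctan2(-ey[0],ey[1])))
k=tri([ray('top',*T(386,193)),ray('scene',*S(315,155))]);print('knob',k, onz(*ray('top',*T(386,193)),200))
t=onz(*ray('top',*T(580,120)),180);print('tab top',t, tri([ray('top',*T(580,120)),ray('scene',*S(476,248))]))
cn=onz(*ray('top',*T(275,108)),155);print('cone',cn)
yaw=np.arctan2(-ey[0],ey[1]);c,s=np.cos(yaw),np.sin(yaw)
for n,p in [('knob',k[0]),('tab',t),('cone',cn)]:
    d=p[:2]-m;print(n,'lathe',c*d[0]+s*d[1],-s*d[0]+c*d[1])
print('wedge',[onz(*ray('top',*T(*p)),30)[:2].round() for p in [(284,450),(340,445),(348,525),(297,533)]])
E
```

```text
[[ 612.3   95.7]
 [ 599.2 -141.5]
 [ 402.2 -131.1]
 [ 415.8  107.2]]
sides [np.float64(237.6), np.float64(197.2), np.float64(238.7), np.float64(196.8)]
origin [507.38813871 -17.44652992] yaw -3.1874438377903447 -3.2054159306891408
knob (array([538.86712218,   2.52529982, 193.70286474]), [np.float64(0.8116581554725502), np.float64(0.8116581554724869)]) [538.97327963   1.7057415  200.        ]
tab top [ 582.04850962 -104.84172646  180.        ] (array([ 583.71807672, -105.64976255,  176.16528308]), [np.float64(1.3749059036216393), np.float64(1.3749059036214768)])
cone [591.55930366  68.04651871 155.        ]
knob lathe 30.312991574808827 21.70075863173539
tab lathe 79.43034310379788 -83.08376470432697
cone lathe 79.2590584251423 90.06579833526179
wedge [array([395.,  74.]), array([399.,  40.]), array([350.,  34.]), array([345.,  66.])]
```

```bash
cat >> h.py <<'E'
YAW=-3.2
def lath(psi):  # tool orientation: down, tilted psi deg with the cover; tool y = +/- lathe y
    ey=np.array([-np.sin(np.radians(YAW)),np.cos(np.radians(YAW)),0]);ex=np.array([ey[1],-ey[0],0])
    p=np.radians(psi); tx=np.sin(p)*ex-np.cos(p)*np.array([0,0,1.])
    out=[]
    for s in (1,-1):
        ty=s*ey; out.append(R.from_matrix(np.stack([tx,ty,np.cross(tx,ty)],1)))
    return out
def go(target,psi=0,s=None):
    s=s or state(); Rc=R.from_euler('xyz',s['ee_rot'],degrees=True)
    best=min(lath(psi),key=lambda r:(Rc.inv()*r).magnitude())
    print('t',s['time_s'],'pos',s['ee_pos'].round(1),'F',s['force'].round(1),'w',round(s['gripper_width'],1))
    print('offset',Rc.inv().apply(np.array(target)-s['ee_pos']).round(1),'rot',(Rc.inv()*best).as_rotvec(degrees=True).round(1))
    print('axes x,y,z',Rc.as_matrix().T.round(3).tolist())
E
python3 -c "
from h import *
go([539,2,285])"
```

```text
t 0.15 pos [ 257.6 -513.7  213.3] F [-0.2 -0.5  0.5] w 91.1
offset [ -71.2 -334.9 -482.7] rot [29.8  0.   0.1]
axes x,y,z [[-0.001, 0.001, -1.0], [0.448, -0.894, -0.001], [-0.894, -0.448, -0.0]]
```

```bash
python3 -m handwheel '{"gripper":[0,0,0,0,0],"offset":[[-36,-10,-15],[-70,-20,-30],[-70,-45,-60],[-70,-70,-90],[-70,-95,-125]],"rot":[[0,0,0],[0,0,0],[5,0,0],[10,0,0],[15,0,0]]}'; python3 -c "
from h import *
go([539,2,285])"
```

```text
time_s: 0.57
ee_pos: [326.2, -373.1, 284.3]
ee_rot: [109.6, 90.0, -59.1]
force: [0.4, -0.6, -0.9]
gripper_width: 91.4
t 0.5667 pos [ 326.2 -373.1  284.3] F [ 0.4 -0.6 -0.9] w 91.4
offset [  -0.9 -326.3 -282. ] rot [14.5 -0.  -0. ]
axes x,y,z [[0.0, -0.001, -1.0], [0.196, -0.981, 0.001], [-0.981, -0.196, -0.0]]
```

```bash
python3 -m handwheel '{"gripper":[0,0,0,0,0],"offset":[[0,-30,-26],[0,-60,-52],[0,-90,-78],[0,-120,-104],[0,-150,-130]],"rot":[[3,0,0],[6,0,0],[9,0,0],[12,0,0],[14.5,0,0]]}'; python3 -c "
from h import *
go([539,2,285])"
```

```text
time_s: 0.98
ee_pos: [423.7, -199.2, 283.9]
ee_rot: [92.0, 90.0, -91.0]
force: [0.8, -0.2, -0.0]
gripper_width: 91.4
t 0.9833 pos [ 423.7 -199.2  283.9] F [ 0.8 -0.2 -0. ] w 91.4
offset [  -1.1 -207.  -104.5] rot [ 0.2 -0.  -0. ]
axes x,y,z [[-0.0, -0.0, -1.0], [-0.053, -0.999, 0.0], [-0.999, 0.053, -0.0]]
```

```bash
python3 -m handwheel '{"gripper":[0,0,0,0,0],"offset":[[0,-36,-20],[0,-72,-40],[0,-108,-60],[0,-144,-80],[0,-175,-94]],"rot":[[0,0,0],[0,0,0],[0,0,0],[0,0,0],[0,0,0]]}'; python3 -m handwheel '{"gripper":[0,0,0,0,0],"offset":[[0,-25,-8],[0,-32,-10],[0,-32,-10],[0,-32,-10],[0,-32,-10]],"rot":[[0,0,0],[0,0,0],[0,0,0],[0,0,0],[0,0,0]]}'; python3 -c "
from h import *
import cv2
s=state();go([539,2,285],0,s)
im=grab_frame('wrist');cv2.imwrite('pics/w1.png',im[:,:,::-1])
im=grab_frame('top');cv2.imwrite('pics/t1.png',im[:,:,::-1])
pose=(s['ee_pos'],s['ee_rot'])
print(proj('wrist',[539,2,200],pose),proj('wrist',[582,-105,180],pose))"
```

```text
time_s: 1.4
ee_pos: [527.1, -28.5, 283.6]
ee_rot: [-100.3, 90.0, 76.9]
force: [0.6, -0.5, -0.0]
gripper_width: 91.3
time_s: 1.82
ee_pos: [537.0, -0.8, 283.9]
ee_rot: [64.0, 89.9, -118.9]
force: [-0.3, 0.6, -0.5]
gripper_width: 91.0
t 1.8167 pos [537.   -0.8 283.9] F [-0.3  0.6 -0.5] w 91.0
offset [-1.1 -2.9 -1.8] rot [ 0.3  0.  -0. ]
axes x,y,z [[-0.0, -0.001, -1.0], [-0.051, -0.999, 0.001], [-0.999, 0.051, 0.0]]
[272.98542391 212.7761226 ] [416.34759098 141.45043822]
```

View pics/w1.png

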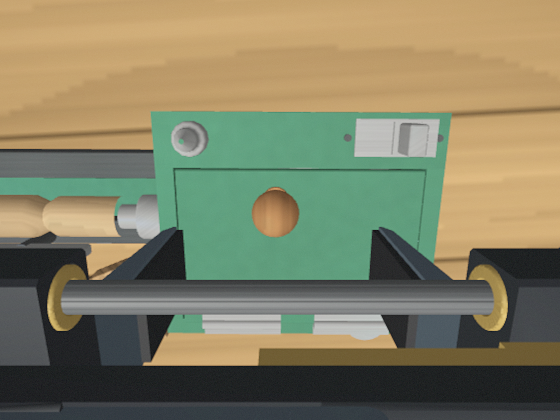

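The wrist view shows the knob at (275,213), where (273,213) was predicted. The tab top is at about (414,137), predicted at (416,141). The two agree, so I'll descend onto the knob.

```bash
python3 -m handwheel '{"gripper":[0,0,0,0,0],"offset":[[20,-2,-2],[50,-2,-2],[80,-2,-2],[103,-2,-2],[103,-2,-2]],"rot":[[0.3,0,0],[0.3,0,0],[0.3,0,0],[0.3,0,0],[0.3,0,0]]}' 30; python3 -c "
from h import *
go([539,1.2,181])"
```

```text
time_s: 2.33
ee_pos: [536.0, 1.2, 176.5]
ee_rot: [3.8, 89.4, -179.4]
force: [-0.6, 0.4, 0.6]
gripper_width: 91.1
t 2.3333 pos [536.    1.2 176.5] F [-0.6  0.4  0.6] w 91.1
offset [-4.5 -0.2 -2.9] rot [-0.1  0.6 -0. ]
axes x,y,z [[-0.01, -0.0, -1.0], [-0.057, -0.998, 0.001], [-0.998, 0.057, 0.01]]
```

```bash
python3 -m handwheel '{"gripper":[0,0,0],"offset":[[-3,0,-2],[-3,0,-2],[-3,0,-2]],"rot":[[0,0,0],[0,0,0],[0,0,0]]}' 30; python3 -c "
from h import *
go([539,1.2,181])"
```

```text
time_s: 2.58
ee_pos: [543.3, 1.8, 186.4]
ee_rot: [-179.2, 89.7, -2.4]
force: [-0.6, 0.1, 0.2]
gripper_width: 91.3
t 2.5833 pos [543.3   1.8 186.4] F [-0.6  0.1  0.2] w 91.3
offset [5.4 0.8 4.3] rot [-0.  -0.3  0. ]
axes x,y,z [[0.005, -0.0, -1.0], [-0.056, -0.998, -0.0], [-0.998, 0.056, -0.005]]
```

```bash
python3 -m handwheel '{"gripper":[0,0,0,0],"offset":[[0,0,0],[0,0,0],[0,0,0],[0,0,0]],"rot":[[0,0,0],[0,0,0],[0,0,0],[0,0,0]]}' 30; python3 -c "
from h import *
go([539,1.2,181])"
```

```text
time_s: 2.92
ee_pos: [541.8, 2.2, 184.3]
ee_rot: [172.5, 90.0, -10.7]
force: [-1.0, 0.4, 0.4]
gripper_width: 91.2
t 2.9167 pos [541.8   2.2 184.3] F [-1.   0.4  0.4] w 91.2
offset [3.3 1.2 2.7] rot [ 0. -0. -0.]
axes x,y,z [[0.001, -0.0, -1.0], [-0.055, -0.998, 0.0], [-0.998, 0.055, -0.001]]
```

Settled. I'll correct by about 3 mm, then close.

```bash
python3 -m handwheel '{"gripper":[0,0,0.5,0.7,0.8],"offset":[[2,0.5,2],[3,1,2.7],[3,1,2.7],[3,1,2.7],[3,1,2.7]],"rot":[[0,0,0],[0,0,0],[0,0,0],[0,0,0],[0,0,0]]}' 35;python3 -m handwheel '{"gripper":[1,1,1,1,1],"offset":[[0,0,0],[0,0,0],[0,0,0],[0,0,0],[0,0,0]],"rot":[[0,0,0],[0,0,0],[0,0,0],[0,0,0],[0,0,0]]}' 35; python3 -c "
from h import *
go([539,1.2,181])"
```

```text
time_s: 3.33
ee_pos: [538.9, 1.3, 180.9]
ee_rot: [67.6, 90.0, -115.5]
force: [-0.2, -0.8, 0.6]
gripper_width: 74.0
time_s: 3.75
ee_pos: [539.0, 1.4, 181.0]
ee_rot: [160.5, 90.0, -22.7]
force: [-0.0, 0.1, 0.5]
gripper_width: 40.8
t 3.75 pos [539.    1.4 181. ] F [-0.   0.1  0.5] w 40.8
offset [-0.   0.2 -0. ] rot [ 0. -0. -0.]
axes x,y,z [[0.0, -0.0, -1.0], [-0.055, -0.998, 0.0], [-0.998, 0.055, -0.0]]
```

```bash
python3 -m handwheel '{"gripper":[1,1,1,1,1],"offset":[[0,0,0],[0,0,0],[0,0,0],[0,0,0],[0,0,0]],"rot":[[0,0,0],[0,0,0],[0,0,0],[0,0,0],[0,0,0]]}' 35; python3 -c "
from h import *
go([539,1.2,181])"
```

```text
time_s: 4.17
ee_pos: [538.9, 0.6, 180.9]
ee_rot: [93.0, 89.9, -90.1]
force: [-0.7, -4.3, 1.1]
gripper_width: 32.2
t 4.1667 pos [538.9   0.6 180.9] F [-0.7 -4.3  1.1] w 32.2
offset [-0.1 -0.6 -0. ] rot [ 0.  -0.  -0.1]
axes x,y,z [[-0.0, -0.002, -1.0], [-0.055, -0.998, 0.002], [-0.998, 0.055, -0.0]]
```

```bash
python3 -m handwheel '{"gripper":[1,1,1,1,1],"offset":[[-2.3,0,0.7],[-4.6,0,1.3],[-4.6,0,1.3],[-4.6,0,1.3],[-4.6,0,1.3]],"rot":[[0,1.2,0],[0,2.3,0],[0,2.3,0],[0,2.3,0],[0,2.3,0]]}' 40; python3 -c "
from h import *
go([539,1.2,181])"
```

```text
time_s: 4.58
ee_pos: [537.7, 0.6, 185.4]
ee_rot: [177.8, 87.7, -5.3]
force: [0.1, -5.2, -1.1]
gripper_width: 32.2
t 4.5833 pos [537.7   0.6 185.4] F [ 0.1 -5.2 -1.1] w 32.2
offset [ 4.4 -0.6 -1.1] rot [ 0.  -2.3 -0.1]
axes x,y,z [[0.04, -0.004, -0.999], [-0.055, -0.998, 0.002], [-0.998, 0.055, -0.041]]
```

```bash
python3 -m handwheel '{"gripper":[1,1,1,1,1],"offset":[[-1.2,0,0.3],[-2.3,0,0.6],[-3.4,0,1],[-3.4,0,1],[-3.4,0,1]],"rot":[[0,0.6,0],[0,1.2,0],[0,1.7,0],[0,1.7,0],[0,1.7,0]]}' 40; python3 -c "
from h import *
go([539,1.2,181])"
```

```text
time_s: 5.0
ee_pos: [537.5, 0.6, 187.0]
ee_rot: [178.7, 85.9, -4.4]
force: [6.4, -5.0, -12.0]
gripper_width: 32.2
t 5.0 pos [537.5   0.6 187. ] F [  6.4  -5.  -12. ] w 32.2
offset [ 6.1 -0.7 -1.1] rot [ 0.  -4.1 -0.1]
axes x,y,z [[0.071, -0.006, -0.997], [-0.055, -0.998, 0.002], [-0.996, 0.055, -0.071]]
```

The cover stopped at 6.1 mm, against 8 mm commanded, and the pull rose to 12 N, so it is caught. I'll let it down and release the knob.

```bash
python3 -m handwheel '{"gripper":[1,1,1,1,1],"offset":[[2.5,0,-0.7],[5,0,-1.4],[7.8,0,-2],[7.8,0,-2],[7.8,0,-2]],"rot":[[0,-1.3,0],[0,-2.6,0],[0,-4,0],[0,-4,0],[0,-4,0]]}' 35;  python3 -c "
from h import *
go([539,0.6,181])"
python3 -m handwheel '{"gripper":[0.5,0,0,0,0],"offset":[[0,0,0],[0,0,0],[0,0,0],[0,0,0],[0,0,0]],"rot":[[0,0,0],[0,0,0],[0,0,0],[0,0,0],[0,0,0]]}'; python3 -c "
from h import *
go([539,0.6,181])"
```

```text
time_s: 5.42
ee_pos: [538.9, 0.6, 180.9]
ee_rot: [51.2, 89.9, -132.0]
force: [0.0, -5.4, 0.0]
gripper_width: 32.1
t 5.4167 pos [538.9   0.6 180.9] F [ 0.  -5.4  0. ] w 32.1
offset [-0.1 -0.  -0.1] rot [ 0.   0.1 -0.1]
axes x,y,z [[-0.001, -0.001, -1.0], [-0.055, -0.998, 0.002], [-0.998, 0.055, 0.001]]
time_s: 5.83
ee_pos: [539.1, 1.8, 181.4]
ee_rot: [-115.3, 90.0, 61.6]
force: [0.5, -0.2, 0.1]
gripper_width: 62.5
t 5.8333 pos [539.1   1.8 181.4] F [ 0.5 -0.2  0.1] w 62.5
offset [0.4 1.2 0. ] rot [ 0. -0.  0.]
axes x,y,z [[0.0, 0.001, -1.0], [-0.055, -0.998, -0.001], [-0.998, 0.055, -0.0]]
```

```bash
python3 -m handwheel '{"gripper":[0,0,0,0,0],"offset":[[-25,0,0],[-50,0,0],[-75,0,0],[-85,0,0],[-85,0,0]],"rot":[[0,0,0],[0,0,0],[0,0,0],[0,0,0],[0,0,0]]}'; python3 -m handwheel '{"gripper":[0.2,0.4,0.5,0.5,0.5],"offset":[[0,25,0],[0,50,0],[0,75,-5],[0,95,-5],[0,95,-5]],"rot":[[0,0,0],[0,0,0],[0,0,0],[0,0,0],[0,0,0]]}'; python3 -m handwheel '{"gripper":[0.5,0.5,0.5],"offset":[[0,0,0],[0,0,0],[0,0,0]],"rot":[[0,0,0],[0,0,0],[0,0,0]]}'; python3 -c "
from h import *
import cv2
s=state();go([582,-105,164],0,s)
im=grab_frame('wrist');cv2.imwrite('pics/w2.png',im[:,:,::-1])
pose=(s['ee_pos'],s['ee_rot'])
print(proj('wrist',[582,-105,180],pose),proj('wrist',[539,0.6,200],pose))"
```

```text
time_s: 6.25
ee_pos: [540.4, 1.5, 268.9]
ee_rot: [-175.8, 89.7, 1.0]
force: [-0.5, -0.4, -0.2]
gripper_width: 90.8
time_s: 6.67
ee_pos: [537.9, -96.6, 264.1]
ee_rot: [20.7, 89.8, -162.6]
force: [-0.7, 0.6, 0.2]
gripper_width: 60.4
time_s: 6.92
ee_pos: [538.5, -92.8, 265.6]
ee_rot: [-26.6, 89.9, 150.3]
force: [0.4, -0.6, -0.1]
gripper_width: 46.0
t 6.9167 pos [538.5 -92.8 265.6] F [ 0.4 -0.6 -0.1] w 46.0
offset [101.5   9.9 -44.2] rot [0.1 0.1 0. ]
axes x,y,z [[-0.001, 0.001, -1.0], [-0.054, -0.999, -0.001], [-0.999, 0.054, 0.001]]
[291.62265128 152.69641036] [137.65284016 229.32350412]
```

View pics/w2.png

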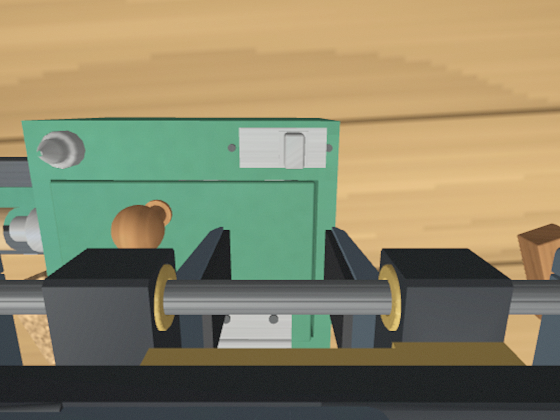

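The wrist view shows the tab top at about (294,150) and the knob at (138,229). Both are within 3 px of the prediction, and the tab refines to about (583,-106.5). Moving over the tab and down.

```bash
python3 -m handwheel '{"gripper":[0.5,0.5,0.5,0.5,0.5],"offset":[[0,6,-22],[0,11.3,-45],[25,11.3,-45],[50,11.3,-45],[65,11.3,-45]],"rot":[[0,0,0],[0,0,0],[0,0,0],[0,0,0],[0,0,0]]}'; python3 -m handwheel '{"gripper":[0.5,0.5,0.5,0.5],"offset":[[0,0,0],[0,0,0],[0,0,0],[0,0,0]],"rot":[[0,0,0],[0,0,0],[0,0,0],[0,0,0]]}'; python3 -c "
from h import *
import cv2
s=state();go([583,-106.5,165],0,s)
im=grab_frame('wrist');cv2.imwrite('pics/w3.png',im[:,:,::-1])
"
```

```text
time_s: 7.38
ee_pos: [582.4, -106.4, 198.6]
ee_rot: [-10.7, 89.8, 166.2]
force: [-0.4, 0.3, -1.1]
gripper_width: 45.7
time_s: 7.72
ee_pos: [584.0, -107.4, 203.0]
ee_rot: [171.4, 89.8, -11.7]
force: [0.2, 0.4, 1.0]
gripper_width: 45.9
t 7.7167 pos [ 584.  -107.4  203. ] F [0.2 0.4 1. ] w 45.9
offset [38.  -0.9  1.2] rot [ 0.1 -0.2 -0. ]
axes x,y,z [[0.003, -0.001, -1.0], [-0.055, -0.998, 0.0], [-0.998, 0.055, -0.003]]
```

View pics/w3.png

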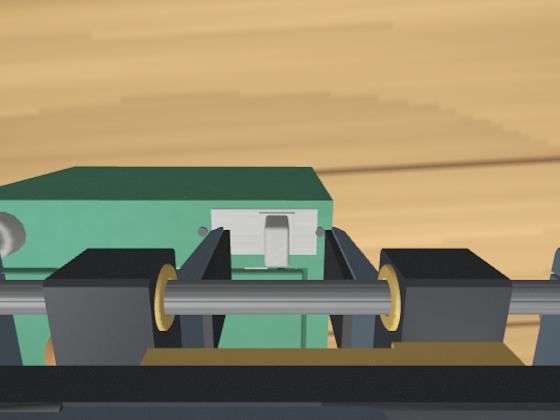

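The tab stands at (277,240), centred between the fingers at columns 230 and 325. Next: down, grip, slide.

```bash
python3 -m handwheel '{"gripper":[0.5,0.5,0.5,0.5,0.5],"offset":[[12,-0.5,1],[24,-0.5,1],[34,-0.5,1],[37,-0.5,1],[37,-0.5,1]],"rot":[[0,0,0],[0,0,0],[0,0,0],[0,0,0],[0,0,0]]}' 15; python3 -m handwheel '{"gripper":[0.7,1,1,1,1],"offset":[[0,0,0],[0,0,0],[0,0,0],[0,0,0],[0,0,0]],"rot":[[0,0,0],[0,0,0],[0,0,0],[0,0,0],[0,0,0]]}' 15;python3 -m handwheel '{"gripper":[1,1,1,1,1],"offset":[[0,0,0],[0,0,0],[0,0,0],[0,0,0],[0,0,0]],"rot":[[0,0,0],[0,0,0],[0,0,0],[0,0,0],[0,0,0]]}' 15; python3 -c "
from h import *
go([583,-106.5,165])
"
```

```text
time_s: 8.18
ee_pos: [581.8, -107.0, 163.8]
ee_rot: [-4.0, 89.9, 172.9]
force: [-0.4, 0.8, 0.7]
gripper_width: 45.4
time_s: 8.6
ee_pos: [582.3, -107.1, 164.7]
ee_rot: [165.0, 90.0, -18.2]
force: [0.0, 0.3, 0.1]
gripper_width: 15.5
time_s: 9.02
ee_pos: [582.3, -107.0, 164.6]
ee_rot: [167.0, 90.0, -16.2]
force: [0.2, -0.3, 3.4]
gripper_width: 14.0
t 9.0167 pos [ 582.3 -107.   164.6] F [ 0.2 -0.3  3.4] w 14.0
offset [-0.4 -0.6 -0.7] rot [ 0. -0. -0.]
axes x,y,z [[0.001, -0.0, -1.0], [-0.055, -0.998, 0.0], [-0.998, 0.055, -0.001]]
```

```bash
python3 -m handwheel '{"gripper":[1,1,1,1,1],"offset":[[0,-4,0],[0,-8,0],[0,-12,0],[0,-16,0],[0,-19,0]],"rot":[[0,0,0],[0,0,0],[0,0,0],[0,0,0],[0,0,0]]}' 25; python3 -m handwheel '{"gripper":[1,1,1,1,1],"offset":[[0,-2,0],[0,-4,0],[0,-6,0],[0,-8,0],[0,-8,0]],"rot":[[0,0,0],[0,0,0],[0,0,0],[0,0,0],[0,0,0]]}' 25; python3 -c "
from h import *
go([582.3,-107,164.6])
"
```

```text
time_s: 9.43
ee_pos: [583.4, -88.0, 164.6]
ee_rot: [130.0, 89.9, -53.1]
force: [-0.6, -4.9, 5.3]
gripper_width: 13.6
time_s: 9.85
ee_pos: [583.5, -85.8, 164.6]
ee_rot: [93.6, 89.3, -89.5]
force: [-0.6, -19.5, 4.5]
gripper_width: 14.0
t 9.85 pos [583.5 -85.8 164.6] F [ -0.6 -19.5   4.5] w 14.0
offset [ 0.3 21.2  0.1] rot [ 0.1 -0.  -0.7]
axes x,y,z [[0.0, -0.012, -1.0], [-0.053, -0.999, 0.012], [-0.999, 0.053, -0.001]]
```

The catch stopped after 21 mm, within the expected 20–26 mm, and the force rose to 20 N, so it is at the end stop. I'll release it and go up.

```bash
python3 -m handwheel '{"gripper":[1,1,0.7,0.5,0.5],"offset":[[0,1,0],[0,3,0],[0,4,0],[0,5,0],[0,5,0]],"rot":[[0,0,0],[0,0,0],[0,0,0],[0,0,0],[0,0,0]]}' 25; python3 -m handwheel '{"gripper":[0.5,0.5,0.5,0.5,0.5],"offset":[[-25,0,0],[-50,0,0],[-75,0,0],[-100,0,0],[-105,0,0]],"rot":[[0,0,0],[0,0,0],[0,0,0],[0,0,0],[0,0,0]]}';python3 -m handwheel '{"gripper":[0.5,0,0,0,0],"offset":[[0,-4,22],[0,-25,44],[0,-50,44],[0,-70,44],[0,-70,44]],"rot":[[0,0,0],[0,0,0],[0,0,0],[0,0,0],[0,0,0]]}';python3 -m handwheel '{"gripper":[0,0,0],"offset":[[0,0,0],[0,0,0],[0,0,0]],"rot":[[0,0,0],[0,0,0],[0,0,0]]}'; python3 -c "
from h import *
import cv2
s=state();go([539,0.6,181],0,s)
im=grab_frame('wrist');cv2.imwrite('pics/w4.png',im[:,:,::-1])
pose=(s['ee_pos'],s['ee_rot'])
print(proj('wrist',[539,0.6,200],pose), proj('wrist',[583.5,-107,180],pose),proj('wrist',[584.5,-85.8,180],pose))
"
```

```text
time_s: 10.27
ee_pos: [582.8, -83.9, 163.5]
ee_rot: [-50.1, 89.8, 126.7]
force: [0.2, 0.6, 1.0]
gripper_width: 31.1
time_s: 10.68
ee_pos: [585.1, -84.1, 273.3]
ee_rot: [-174.8, 89.6, 2.1]
force: [0.6, 0.4, 0.6]
gripper_width: 45.3
time_s: 11.1
ee_pos: [542.4, -8.9, 268.2]
ee_rot: [-54.9, 89.8, 122.2]
force: [-0.0, 1.0, -0.1]
gripper_width: 69.3
time_s: 11.35
ee_pos: [543.2, -13.2, 268.7]
ee_rot: [12.3, 89.9, -170.9]
force: [0.8, 0.4, -0.7]
gripper_width: 89.0
t 11.35 pos [543.2 -13.2 268.7] F [ 0.8  0.4 -0.7] w 89.0
offset [ 87.7 -13.6   4.9] rot [-0.   0.1 -0. ]
axes x,y,z [[-0.001, -0.0, -1.0], [-0.056, -0.998, 0.0], [-0.998, 0.056, 0.001]]
[257.09376774 228.42264149] [408.89115927 150.13856124] [378.27110323 150.42249924]
```

View pics/w4.png

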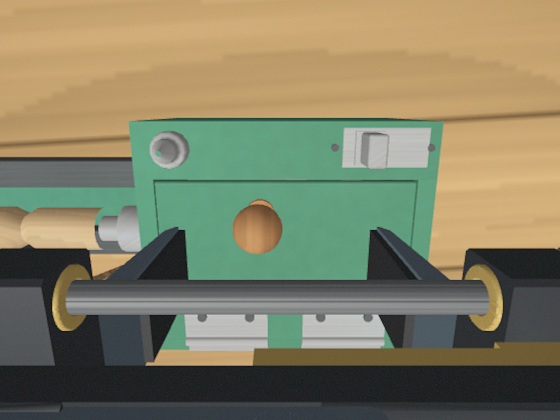

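The tab is now at (376,148), against (378,150) predicted for the end stop. The knob is at (258,229), as expected. Going down on the knob.

```bash
python3 -m handwheel '{"gripper":[0,0,0,0,0],"offset":[[0,-8,5],[20,-13.6,5],[45,-13.6,5],[70,-13.6,5],[84,-13.6,5]],"rot":[[0,0,0],[0,0,0],[0,0,0],[0,0,0],[0,0,0]]}'; python3 -m handwheel '{"gripper":[0,0.3,0.5,0.5,0.5],"offset":[[0,0,0],[0,0,0],[0,0,0],[0,0,0],[0,0,0]],"rot":[[0,0,0],[0,0,0],[0,0,0],[0,0,0],[0,0,0]]}' ; python3 -c "
from h import *
go([539,0.6,181])
"
```

```text
time_s: 11.82
ee_pos: [537.3, 1.3, 182.7]
ee_rot: [-1.1, 89.8, 175.7]
force: [-0.6, 0.9, -0.2]
gripper_width: 91.2
time_s: 12.23
ee_pos: [539.8, 1.1, 186.6]
ee_rot: [-178.5, 89.8, -1.6]
force: [-0.0, 0.5, 0.3]
gripper_width: 67.3
t 12.2333 pos [539.8   1.1 186.6] F [-0.   0.5  0.3] w 67.3
offset [5.6 0.6 0.8] rot [ 0.  -0.2  0. ]
axes x,y,z [[0.003, -0.0, -1.0], [-0.055, -0.998, -0.0], [-0.998, 0.055, -0.003]]
```

```bash
python3 -m handwheel '{"gripper":[0.5,0.6,0.7,1,1],"offset":[[2,0.5,0.6],[4.7,0.5,0.6],[4.7,0.5,0.6],[4.7,0.5,0.6],[4.7,0.5,0.6]],"rot":[[0,0,0],[0,0,0],[0,0,0],[0,0,0],[0,0,0]]}' 45; python3 -m handwheel '{"gripper":[1,1,1,1,1],"offset":[[0,0,0],[0,0,0],[0,0,0],[0,0,0],[0,0,0]],"rot":[[0,0,0],[0,0,0],[0,0,0],[0,0,0],[0,0,0]]}' 45; python3 -c "
from h import *
go([539,0.6,181])
"
```

```text
time_s: 12.65
ee_pos: [538.4, 0.7, 180.5]
ee_rot: [98.4, 90.0, -84.8]
force: [-0.3, -0.2, 0.1]
gripper_width: 34.5
time_s: 13.07
ee_pos: [538.4, 0.5, 180.5]
ee_rot: [83.3, 90.0, -99.8]
force: [-0.4, -1.1, -1.0]
gripper_width: 31.9
t 13.0667 pos [5.384e+02 5.000e-01 1.805e+02] F [-0.4 -1.1 -1. ] w 31.9
offset [-0.5 -0.1 -0.6] rot [ 0.  0. -0.]
axes x,y,z [[-0.0, -0.0, -1.0], [-0.055, -0.998, 0.0], [-0.998, 0.055, 0.0]]
```

Lifting about the hinge, with the grip turning along with the cover.

```bash
python3 -m handwheel '{"gripper":[1,1,1,1,1],"offset":[[-4,0,1.2],[-7.9,0,2.4],[-11.9,0,3.9],[-15.7,0,5.4],[-19.5,0,7.1]],"rot":[[0,2,0],[0,4,0],[0,6,0],[0,8,0],[0,10,0]]}' 45; python3 -c "
from h import *
go([539,0.6,181])
"
```

```text
time_s: 13.48
ee_pos: [531.4, 0.9, 200.0]
ee_rot: [179.9, 79.9, -3.3]
force: [1.3, -0.7, -2.6]
gripper_width: 31.7
t 13.4833 pos [531.4   0.9 200. ] F [ 1.3 -0.7 -2.6] w 31.7
offset [20.  -0.1 -4.1] rot [  0.  -10.1  -0. ]
axes x,y,z [[0.175, -0.01, -0.984], [-0.055, -0.998, 0.0], [-0.983, 0.054, -0.175]]
```

The cover is free: it rose 19.5 mm with only about 2 N of pull. Continuing.

```bash
python3 -m handwheel '{"gripper":[1,1,1,1,1],"offset":[[-4,0,1.2],[-7.9,0,2.4],[-11.9,0,3.9],[-15.7,0,5.4],[-19.5,0,7.1]],"rot":[[0,2,0],[0,4,0],[0,6,0],[0,8,0],[0,10,0]]}' 45; python3 -m handwheel '{"gripper":[1,1,1,1,1],"offset":[[-4,0,1.2],[-7.9,0,2.4],[-11.9,0,3.9],[-15.7,0,5.4],[-19.5,0,7.1]],"rot":[[0,2,0],[0,4,0],[0,6,0],[0,8,0],[0,10,0]]}' 45; python3 -c "
from h import *
go([539,0.6,181])
"
```

```text
time_s: 13.9
ee_pos: [521.0, 1.5, 218.2]
ee_rot: [180.0, 69.9, -3.2]
force: [2.5, -1.8, -1.4]
gripper_width: 32.0
time_s: 14.32
ee_pos: [507.6, 2.3, 234.2]
ee_rot: [180.0, 59.9, -3.2]
force: [1.5, -1.9, -1.1]
gripper_width: 32.0
t 14.3167 pos [507.6   2.3 234.2] F [ 1.5 -1.9 -1.1] w 32.0
offset [61.8 -0.1 -0.5] rot [  0.  -30.1  -0. ]
axes x,y,z [[0.501, -0.028, -0.865], [-0.055, -0.998, 0.0], [-0.864, 0.048, -0.502]]
```

```bash
python3 -m handwheel '{"gripper":[1,1,1,1,1],"offset":[[-4,0,1.2],[-7.9,0,2.4],[-11.9,0,3.9],[-15.7,0,5.4],[-19.5,0,7.1]],"rot":[[0,2,0],[0,4,0],[0,6,0],[0,8,0],[0,10,0]]}' 45; python3 -m handwheel '{"gripper":[1,1,1,1,1],"offset":[[-4,0,1.2],[-7.9,0,2.4],[-11.9,0,3.9],[-11.9,0,3.9],[-11.9,0,3.9]],"rot":[[0,2,0],[0,4,0],[0,6,0],[0,6,0],[0,6,0]]}' 45; python3 -m handwheel '{"gripper":[1,1,1,1,1],"offset":[[0,0,0],[0,0,0],[0,0,0],[0,0,0],[0,0,0]],"rot":[[0,0,0],[0,0,0],[0,0,0],[0,0,0],[0,0,0]]}' 45; python3 -c "
from h import *
import cv2
s=state();go([539,0.6,181],0,s)
for n in ['wrist','top','scene']:
    cv2.imwrite(f'pics/{n}9.png',grab_frame(n)[:,:,::-1])
"
```

```text
time_s: 14.73
ee_pos: [491.6, 3.2, 247.6]
ee_rot: [-180.0, 49.9, -3.2]
force: [1.3, -3.0, -1.6]
gripper_width: 32.4
time_s: 15.15
ee_pos: [481.0, 3.8, 254.3]
ee_rot: [180.0, 44.0, -3.2]
force: [1.0, -1.1, -0.5]
gripper_width: 32.3
time_s: 15.57
ee_pos: [481.5, 3.8, 254.1]
ee_rot: [180.0, 44.0, -3.2]
force: [1.3, -3.0, 1.2]
gripper_width: 32.2
t 15.5667 pos [481.5   3.8 254.1] F [ 1.3 -3.   1.2] w 32.2
offset [92.2 -0.  12.6] rot [  0. -46.   0.]
axes x,y,z [[0.718, -0.04, -0.694], [-0.055, -0.998, 0.0], [-0.693, 0.038, -0.72]]
```

View pics/wrist9.png

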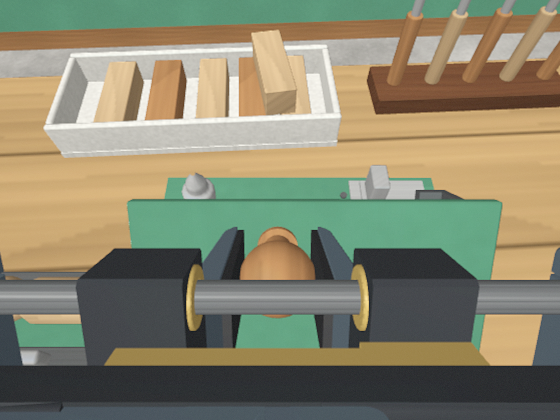

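View pics/scene9.png

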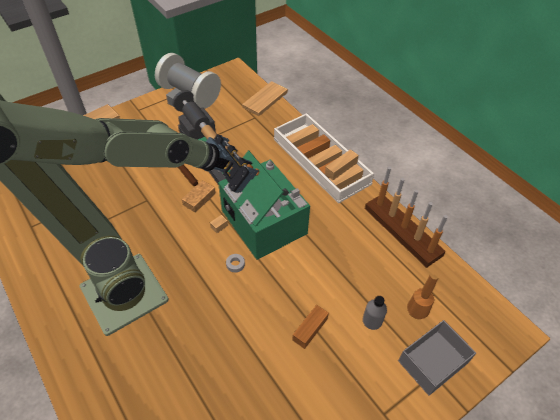

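The wrist view shows the knob held between the fingers at (277,278), with the cover standing up, and the cone and catch tab at (198,188) and (377,180). The scene view shows the loose things in place. Handing in after one stillness check.

```bash
python3 -m handwheel '{"gripper":[1,1,1,1,1],"offset":[[0,0,0],[0,0,0],[0,0,0],[0,0,0],[0,0,0]],"rot":[[0,0,0],[0,0,0],[0,0,0],[0,0,0],[0,0,0]]}' 45; python3 -c "
from h import *
s=state();go([539,0.6,181],0,s);print(s['qvel'].round(2))
print(job_done())
"
```

```text
time_s: 16.13
ee_pos: [481.3, 3.8, 254.1]
ee_rot: [180.0, 44.0, -3.2]
force: [3.0, -3.0, 1.5]
gripper_width: 32.1
t 16.1333 pos [481.3   3.8 254.1] F [ 3.  -3.   1.5] w 32.1
offset [92.4  0.  12.5] rot [  0. -46.   0.]
axes x,y,z [[0.719, -0.04, -0.694], [-0.055, -0.998, 0.0], [-0.693, 0.038, -0.72]]
[-0.02 -0.07 -0.03 -0.01  0.03 -0.08]
the job is handed in; nothing more can be done
None
```

The cover was caught, so I released it with the catch. It is now up at about 46 degrees, still held by its knob in the gripper. I handed the job in at 16.1 s; no verdict comes back.

- **Tug:** the cover stopped hard at about 6 mm of lift (0.05 rad), with the pull rising to 12 N, so I let it down again.
- **Catch:** I slid it about 21 mm towards the tailstock until it hit its end stop at about 20 N. The wrist picture showed the tab where the end stop should be. The cover was shut throughout.
- **Lift:** the cover then came up with only 2–3 N of pull, the grip turning with it.
- **Last checks:** the tool was still, the fingers were 32 mm apart on the knob with 45 N of grip set, and the tool position fitted a 46 degree cover to within 1 mm. The cover angle is worked out from the tool pose, not read directly.
- **Loose things:** none looked moved in the last pictures. I checked this by eye and did not measure each one.

No check failed. The headstock measured about 1% small in the top camera, within calibration error.

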